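Tighten two spokes of a cart wheel by counted quarter turns

TASK

The bare spoked wheel of a bin cart sits in the truing stand, and its nipples have lost motion: each square head turns loosely at first, then you feel it bite. Turn the square head at the top of the rim clockwise (seen from above) until it bites, then one quarter turn more, and let go; then roll the wheel so that the next nipple round, the one on the robot's left, comes to the top, and tighten that one clockwise by two quarter turns after it bites. Leave that nipple at the top of the wheel, do not press hard on the rim, and leave the other things on the bench alone.

Things in the scene. Friction and masses are not known exactly. Their poses are not given: they have to be found in the camera images.
- hub (a point): Centre of the wheel's hub, on the axle of the fixed grey truing stand, 180 mm above the bench. x axis along the axle, away from the robot give or take 20 degrees, y level to the robot's left, z up; the wheel stands upright in the y-z plane. The stand's two uprights, 50 mm wide, stand 42 mm either side of the wheel's mid-plane and end 16 mm above the axle
- wheel (a joint): Roll of the wheel on its stiff axle (0.35 N m of friction: it stays where it is left), rad. 0 with nipple a exactly at the top; grows as the top of the wheel moves to the robot's right (-y); 0.785 brings nipple b exactly to the top. Starts within 0.12 of 0
- key_a: Brass square head of nipple a, at the top at the start. Origin on its axis at the rim's outer surface, z radially outward, x and y square to its flats: 16 x 16 mm, from z = 9 to 34 mm. Turned clockwise seen from outside it is loose (0.02 N m) for an unknown 0.1 to 1.2 rad, then bites and takes the nipple along against a steady 0.4 N m; it stays as left. Turned back, 1.2 rad is loose
- key_b: Brass square head of nipple b, next to a on the robot's left, 45 degrees from it round the rim. Same size, axes and behaviour as key a, with its own unknown lost motion and start angle
- spoke_a (a joint): How far spoke a has been drawn outward by its nipple, m: 0 at the start, 0.00025 (0.25 mm) for each quarter turn clockwise after the bite. Too small to see, and smaller than the error of the reading: the bite must be felt
- spoke_b (a joint): The same for spoke b: 0 at the start, 0.00025 for each quarter turn after the bite, 0.0005 wanted
- rim: The wheel's steel rim, outer radius 125 mm, 30 mm wide; origin at the hub centre. Eight equal nipples with the same brass square heads stand out from it radially, 45 degrees apart; only a and b turn. Fingers must not press on the rim with more than 20 N
- hard_drive: Bystander: aluminium hard drive 147 x 100 x 23 mm lying flat, origin under its centre
- scanner: Bystander: hand scanner, black and grey, about 140 x 60 x 34 mm, lying, origin underneath
- tray: Bystander: open grey parts tray 120 x 160 x 50 mm, origin under its centre

How it is judged:
On the way, in this order (a step that is already met when the one before it is completed fails the run):
1. the top nipple (a) turned one quarter turn after its bite and let go, the other not yet tightened (value of joint spoke_a between 0.00021 and 0.00029 m and contact force between the fingers and key_a below 0.5 N and contact force between the fingers and key_b below 0.5 N and value of joint spoke_b below 5e-05 m), for 0.1 s.
2. the wheel rolled so that nipple b is at the top, b not yet tightened (value of joint wheel between 0.565 and 1.005 rad and value of joint spoke_b below 5e-05 m), for 0.1 s.
3. nipple b turned two quarter turns after its bite and let go (value of joint spoke_b between 0.000455 and 0.000545 m and contact force between the fingers and key_a below 0.5 N and contact force between the fingers and key_b below 0.5 N), for 0.2 s.
At the end, for the whole second after the job is handed in: Nipple a is one quarter turn past its bite (spoke_a 0.25 mm +- 0.04 mm, about 14 degrees of turn), nipple b two quarter turns past its bite (spoke_b 0.50 mm +- 0.045 mm, about 16 degrees), the wheel at rest with nipple b at the top within 0.22 rad, both heads let go (all of step 3 and value of joint spoke_a between 0.00021 and 0.00029 m and value of joint wheel between 0.565 and 1.005 rad and velocity of joint wheel between -0.05 and 0.05 rad/s); the robot touches nothing.
It fails at once if the rim is pressed with more than 20 N (contact force between anything else and rim above 20 N).
It fails at once if the hard_drive is disturbed (moved over 20 mm) (distance of hard_drive from where it was at the start of the episode above 0.02 m).
It fails at once if the scanner is disturbed (moved over 20 mm) (distance of scanner from where it was at the start of the episode above 0.02 m).
It fails at once if the tray is disturbed (moved over 20 mm) (distance of tray from where it was at the start of the episode above 0.02 m).
It also fails if it takes over 72 s, if anything falls off the work surface, if the arm or the gripper's body presses on something with over 40 N, if the wrist force passes 120 N, or if a joint passes its speed limit or range.

ROBOT

A 7-joint arm with a two-finger parallel gripper is mounted at the origin on the work surface. World frame = base frame: x ahead of the robot, y to its left, z up, the work surface at z = 0. Lengths are in m, angles in rad, forces in N, time in s.
With the tool pointing down it reaches from about 0.35 to 0.9 m from the base axis. Payload 8.1 kg.
Tool frame: the origin (TCP) lies midway between the tips of the shut fingers; the grasp point (between the pads) lies 19 mm behind it (bot.hold_point_z is the distance from the TCP to the grasp point, in m); x points along the fingers, y is the direction in which the jaws open and shut, and the axes are right-handed (so a half turn about x gives the same grasp; the last joint's range is limited). The gripper opens to 85 mm and grips with 20 to 120 N. Pads are 22 mm wide; open, the fingers measure 114 mm over their backs; the gripper's body (76 mm by 85 mm) begins 54 mm behind the grasp point. The pads swing forward as they close: fully open they stand 13 mm farther back than shut.
Start: joints at [-1.401, 0.434, 0.025, 1.573, -0.012, 1.134, -0.075], TCP at [0.168, 0.602, 0.231] pointing down, gripper open.
Joint ranges: [-2.62, 2.62], [-0.44, 2.09], [-1.27, 1.32], [0.08, 2.57], [-1.32, 4.46], [0.12, 2], [-2.74, 2.74]. Speed limits (rad/s): [2.22, 2.22, 3.01, 3.01, 3.14, 3.14, 3.14].

INTERFACE

Orientations are given as a rotation vector (axis times angle).
In Python, from cell import bot, eyes gives the robot as it stands. The module is installed in compiled form; this text tells all that it offers.
- The arm moves only by the shell command python3 -m inch 'ROWS' [OPENING] [FORCE]. ROWS is JSON, a list of rows, each an object of numbers: "dx", "dy", "dz": the shift along the tool's x, y, z in cm; "turn": the turn about the tool's x in degrees. A call has exactly 10 rows; each row is the pose to reach, as a shift and turn from the pose commanded when the call began, along the tool's axes at that moment; what a row does not reach only later rows make up. A row lasts 1/8 s, in which the tool goes at most 62.5 mm and 10.7 degrees, less where a joint would pass 70% of its speed; a pose out of reach is approached as far as the arm can. A call with a gripper value outside its range is refused whole. OPENING is the closure in counts, from 0 (fully open) to 255 (shut), set as the call begins (- or left out, the last holds). The fingers move at their own pace and stop on an object; FORCE is the grip in N (left out, the last holds). Time passes only in rows, so rows that repeat a pose let the fingers close, or fill a call up. It gives the time, the measured TCP pose, the force and the opening at its end, in the units of the state.
- bot.sense(): the state, without advancing time (a new reading comes with each control period).
- eyes.read_camera(name): name is "scene" or "top" or "wrist"; returns (picture, depth): 384x512x3 uint8, red, green, blue; 384x512 float32, m along the optical axis (not along the pixel's ray), 0 where there is no reading.
- eyes.calibration(name): a dict with "camera_matrix" (3x3 intrinsics, pixels), "rvec" (rotation vector, rad) and "tvec" (3), from world to camera coordinates, as OpenCV has them; the wrist camera has in their place "mount" (4x4, takes a point from camera to tool coordinates, whose origin is the TCP and whose axes are the tool frame's). Camera axes: x right, y down, z forward; pixel columns grow to the right and rows downward; lengths in m; the calibration is good to about 2 mm. A picture is of the moment at which its call begins: read the wrist's pose just before it. calibration takes no time and is no camera call.
- bot.finish_job(): hands the job in, once; it reports no verdict.
Trained networks look in the newest picture that a camera, given by its name, has taken for a name from the list of things; names that differ only in an ending like _2 or _b are one class to them, and where a whole thing is asked for, a point or a joint stands for the part that bears it (a point fixed in the world has none). Each returns a list of dicts, best first, with "confidence" (0 to 1); they miss things now and then, are a little off and sometimes report something else, mostly with a low value. They report only what shows in the picture. A call takes as long as a camera call.
- eyes.masks_of(name, camera): "pixels" (384x512 bool, what is visible of it) and "bbox" ([left, top, right, bottom] in pixels, round what is visible of it).
The state is a dict: "time_s": time; "q": joint angles; "qvel": joint speeds; "joint_torque": joint torques, N m; "tool_pos": TCP position; "tcp_rot": TCP orientation; "wrist_force": force on the tool from outside, world axes, zero at the start; "wrist_torque": the same for the moment, N m; "opening": opening from 0.0 (shut) to 1.0 (fully open).
Only numpy, scipy, OpenCV 4.12 (cv2) and the standard library are available. Lean on these libraries where they do the work, as an engineer would, in place of code of your own. Each camera call takes 0.05 s, during which the arm holds its last target. There are 200 camera calls.

## Working session

There is one attempt and no reset: what is moved stays moved. The work goes in short steps, Python scripts to look and compute and a shell command to move; the robot and the scene stay as the last step left them, time stands still between calls to the robot, and variables do not carry over. Pictures are saved under pics/ and viewed, about 8 in all and at most 12, crops included, and the job is handed in when it is done.

```bash
mkdir -p pics; cat > h.py <<'E'
from cell import bot, eyes
import numpy as np, cv2
from scipy.spatial.transform import Rotation as R
def T(rv,t):
    M=np.eye(4);M[:3,:3]=R.from_rotvec(np.ravel(rv)).as_matrix();M[:3,3]=np.ravel(t);return M
def tool():
    s=bot.sense();return T(s['tcp_rot'],s['tool_pos'])
def shot(n,f=None):
    W=tool();c=eyes.calibration(n);im,d=eyes.read_camera(n)
    C=W@np.array(c['mount']) if n=='wrist' else np.linalg.inv(T(c['rvec'],c['tvec']))
    if f: cv2.imwrite('pics/'+f,im[:,:,::-1])
    return im,d,np.array(c['camera_matrix']),C
def cloud(d,K,C,m=None):
    ok=(d>0) if m is None else (d>0)&m
    v,u=np.nonzero(ok);z=d[ok]
    P=np.c_[(u-K[0,2])/K[0,0]*z,(v-K[1,2])/K[1,1]*z,z]
    return P@C[:3,:3].T+C[:3,3],u,v
E
cat > a.py <<'E'
from h import *
s=bot.sense();print(s)
A=[]
for n in ['scene','top','wrist']:
    im,d,K,C=shot(n);A.append(im)
    print(n,C[:3,3].round(3))
    for k in ['key_a','rim','wheel','hard_drive','scanner','tray']:
        for r in eyes.masks_of(k,n)[:8]:
            P,u,v=cloud(d,K,C,r['pixels'])
            if len(P): print(k,round(r['confidence'],2),np.round(r['bbox']),np.median(P,0).round(3),P.min(0).round(3),P.max(0).round(3))
cv2.imwrite('pics/1.png',cv2.resize(np.vstack([np.hstack(A[:2]),np.hstack([A[2],A[2]*0])])[:,:,::-1],(800,600)))
E
python3 a.py
```

```text
{'time_s': 0.0, 'q': array([-1.4006069 ,  0.43518558,  0.02496895,  1.5741415 , -0.01159717,
        1.13400242, -0.07507085]), 'qvel': array([ 0.00132886,  0.00253332, -0.00091954,  0.00143358,  0.00126308,
        0.00202027, -0.00175365]), 'joint_torque': array([-4.41790826e-04, -6.70481229e+01,  1.02508575e+00, -3.16203725e+01,
        1.55948556e-02,  1.27559932e-02, -4.62347259e-06]), 'tool_pos': array([0.16829936, 0.60136356, 0.230532  ]), 'tcp_rot': array([ 0.21290667,  1.56023861, -0.21541101]), 'wrist_force': array([-0.2828627 ,  0.48876212, -0.29469098]), 'wrist_torque': array([-0.01284287,  0.01892222, -0.02610513]), 'opening': 0.9976911828353351}
scene [ 1.289 -0.548  1.182]
key_a 0.41 [297. 163. 306. 174.] [0.582 0.124 0.276] [0.57  0.113 0.264] [0.591 0.139 0.287]
rim 0.61 [233. 167. 304. 233.] [ 0.546 -0.003  0.224] [ 0.338 -0.106  0.   ] [0.596 0.248 0.31 ]
wheel 0.69 [215. 160. 314. 236.] [0.547 0.006 0.205] [ 0.268 -0.135 -0.005] [0.597 0.295 0.341]
wheel 0.64 [298. 160. 305. 175.] [0.582 0.125 0.276] [0.57  0.113 0.264] [0.591 0.142 0.287]
hard_drive 0.93 [305. 14
[... 776 characters left out ...]
scanner 0.89 [363. 174. 382. 216.] [ 0.55  -0.395  0.03 ] [ 0.464 -0.436 -0.008] [ 0.609 -0.361  0.041]
scanner 0.39 [197. 164. 302. 216.] [0.535 0.019 0.186] [ 0.466 -0.158 -0.008] [0.631 0.195 0.341]
tray 0.76 [123. 132. 176. 169.] [0.681 0.366 0.005] [ 0.613  0.278 -0.007] [0.74  0.444 0.056]
tray 0.45 [194. 163. 304. 202.] [0.543 0.019 0.259] [ 0.495 -0.158 -0.009] [0.629 0.178 0.341]
tray 0.3 [239. 172. 248. 180.] [0.552 0.036 0.334] [0.542 0.026 0.297] [0.566 0.048 0.341]
wrist [0.103 0.62  0.375]
rim 0.18 [144. 311. 214. 350.] [0.351 0.44  0.023] [0.322 0.406 0.001] [0.374 0.486 0.027]
hard_drive 0.73 [144. 310. 215. 351.] [0.351 0.441 0.023] [ 0.145  0.406 -0.   ] [0.376 0.588 0.315]
```

View pics/1.png

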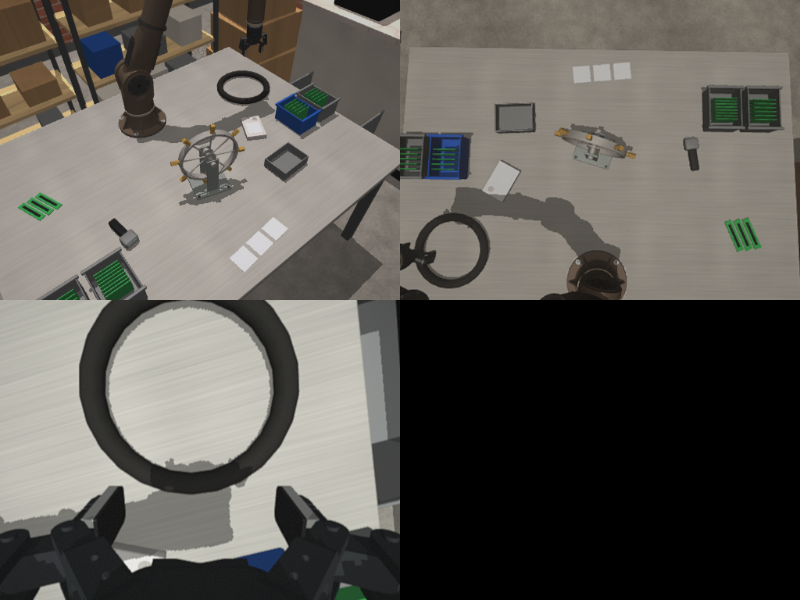

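```bash
cat > go.py <<'E'
from h import *
import sys
# go.py x y z  : shift in tool axes (cm) for TCP to reach the point
W=tool();p=np.array(list(map(float,sys.argv[1:4])))
print('axes',W[:3,:3].round(3).tolist(),'pos',W[:3,3].round(4))
print('shift cm',((p-W[:3,3])@W[:3,:3]*100).round(2), 'yaw of jaw y deg',np.degrees(np.arctan2(W[1,1],W[0,1])).round(1),'q7',bot.sense()['q'][6].round(3))
E
python3 go.py .549 .034 .44
```

```text
axes [[0.0, 0.27, 0.963], [0.0, 0.963, -0.27], [-1.0, 0.0, 0.0]] pos [0.1684 0.6019 0.2313]
shift cm [-20.87 -44.43  51.95] yaw of jaw y deg 74.4 q7 -0.075
```

```bash
python3 -m inch '[{"dx":-4,"dy":-2,"dz":2},{"dx":-9,"dy":-5,"dz":5},{"dx":-14,"dy":-8,"dz":9},{"dx":-18,"dy":-12,"dz":13},{"dx":-21,"dy":-16,"dz":18},{"dx":-21,"dy":-20,"dz":23},{"dx":-21,"dy":-24,"dz":28},{"dx":-21,"dy":-28,"dz":33},{"dx":-21,"dy":-32,"dz":37.5},{"dx":-21,"dy":-36,"dz":42}]' 0 100 && python3 go.py .549 .034 .44
```

```text
validation failed for argument at $[0]...
```

```bash
python3 -m inch '[{"dx":-4,"dy":-2,"dz":2,"turn":0},{"dx":-9,"dy":-5,"dz":5,"turn":0},{"dx":-14,"dy":-8,"dz":9,"turn":0},{"dx":-18,"dy":-12,"dz":13,"turn":0},{"dx":-21,"dy":-16,"dz":18,"turn":0},{"dx":-21,"dy":-20,"dz":23,"turn":0},{"dx":-21,"dy":-24,"dz":28,"turn":0},{"dx":-21,"dy":-28,"dz":33,"turn":0},{"dx":-21,"dy":-32,"dz":37.5,"turn":0},{"dx":-21,"dy":-36,"dz":42,"turn":0}]' 0 100 && python3 go.py .549 .034 .44
```

```text
time_s: 2.3
tool_pos: [0.4638, 0.1598, 0.4416]
tcp_rot: [0.215, 1.56, -0.213]
wrist_force: [0.5, 1.2, 0.0]
opening: 1.005
axes [[0.001, 0.269, 0.963], [0.001, 0.963, -0.269], [-1.0, 0.001, 0.0]] pos [0.4638 0.1598 0.4416]
shift cm [ 0.16 -9.82 11.59] yaw of jaw y deg 74.4 q7 0.904
```

```bash
python3 -m inch '[{"dx":0,"dy":-4,"dz":5,"turn":0},{"dx":0,"dy":-8,"dz":9,"turn":0},{"dx":0,"dy":-9.8,"dz":11.6,"turn":0},{"dx":0,"dy":-9.8,"dz":11.6,"turn":0},{"dx":0,"dy":-9.8,"dz":11.6,"turn":0},{"dx":0,"dy":-9.8,"dz":11.6,"turn":0},{"dx":0,"dy":-9.8,"dz":11.6,"turn":0},{"dx":0,"dy":-9.8,"dz":11.6,"turn":0},{"dx":0,"dy":-9.8,"dz":11.6,"turn":0},{"dx":0,"dy":-9.8,"dz":11.6,"turn":0}]' 0 100 && cat > look.py <<'E'
from h import *
import sys
im,d,K,C=shot('wrist',sys.argv[1])
P,u,v=cloud(d,K,C)
print(bot.sense()['time_s'],bot.sense()['tool_pos'].round(4),bot.sense()['wrist_force'].round(2),bot.sense()['wrist_torque'].round(3))
hsv=cv2.cvtColor(im,cv2.COLOR_RGB2HSV)[v,u]
br=(hsv[:,1]>110)&(hsv[:,0]>10)&(hsv[:,0]<32)
hub=np.array([.547,.02])
near=np.hypot(*(P[:,:2]-hub).T)<.2
top=br&near&(P[:,2]>.330)&(P[:,2]<.345)
Q=P[top]
if len(Q)>20:
    r=cv2.minAreaRect((Q[:,:2]*1000).astype(np.float32)); print('top face',len(Q),Q.mean(0).round(4),np.median(Q[:,2]).round(4),'rect mm',np.round(r,1).tolist() if 0 else r, 'px',u[top].mean().round(),v[top].mean().round())
low=br&near&(P[:,2]>.25)&(P[:,2]<.325)
Q=P[low]
if len(Q)>20:
    print('low',len(Q),Q.mean(0).round(4),Q.min(0).round(3),Q.max(0).round(3))
E
python3 look.py 2.png
```

```text
time_s: 3.55
tool_pos: [0.5484, 0.0361, 0.4413]
tcp_rot: [0.214, 1.56, -0.214]
wrist_force: [-0.2, 0.7, 1.4]
opening: 1.0
3.6 [0.5484 0.036  0.4413] [0.   0.53 0.54] [ 0.034 -0.014  0.041]
top face 389 [0.5497 0.0348 0.3384] 0.3389 rect mm ((550.540283203125, 34.462371826171875), (16.13963508605957, 15.032784461975098), 68.69660949707031) px 254.0 190.0
low 1310 [0.5462 0.0245 0.2898] [ 0.51  -0.082  0.258] [0.589 0.141 0.325]
```

View pics/2.png

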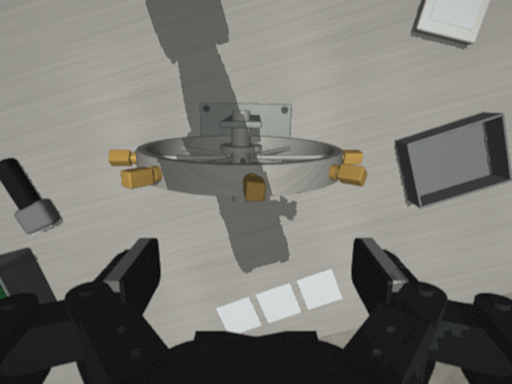

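```bash
cat > m.py <<'E'
from h import *
im,d,K,C=shot('wrist')
P,u,v=cloud(d,K,C)
hsv=cv2.cvtColor(im,cv2.COLOR_RGB2HSV)[v,u]
br=(hsv[:,1]>110)&(hsv[:,0]>10)&(hsv[:,0]<32)&(np.hypot(P[:,0]-.547,P[:,1]-.02)<.2)
B=P[br&(P[:,1]>.09)&(P[:,2]>.26)];H=P[br&(P[:,1]<-.04)&(P[:,2]>.26)]
for Q in (B,H): print(len(Q),Q.mean(0).round(4),Q.min(0).round(4),Q.max(0).round(4))
e=B.mean(0)-H.mean(0);print('wheel y yaw',np.degrees(np.arctan2(e[1],e[0])),'mid',((B+0).mean(0)+H.mean(0))/2)
z=P[:,2];t=br&(z>.334)&(z<.345)
for lo,hi in((.31,.334),(.334,.345)):
    Q=P[br&(z>lo)&(z<hi)&(abs(P[:,1]-.035)<.03)]; print(lo,len(Q),Q.mean(0).round(4),Q.min(0).round(4),Q.max(0).round(4))
c=im[150:215,220:290][:,:,::-1]
cv2.imwrite('pics/3.png',cv2.resize(c,None,fx=8,fy=8,interpolation=cv2.INTER_NEAREST))
E
python3 m.py
```

```text
588 [0.5756 0.1232 0.2758] [0.5669 0.1066 0.2616] [0.5893 0.1404 0.2878]
657 [ 0.5201 -0.0648  0.2998] [ 0.5103 -0.0825  0.2822] [ 0.5299 -0.0506  0.3113]
wheel y yaw 73.5313897327792 mid [0.5478555  0.02917811 0.28780174]
0.31 111 [0.544  0.0333 0.3249] [0.5414 0.025  0.3105] [0.5517 0.0429 0.334 ]
0.334 366 [0.5501 0.0349 0.3388] [0.5418 0.0261 0.3342] [0.56   0.0441 0.3412]
```

View pics/3.png

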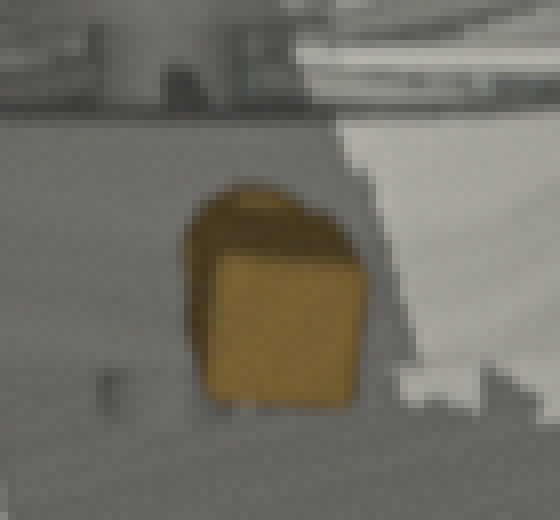

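```bash
python3 go.py .5454 .0174 .312
```

```text
axes [[0.0, 0.27, 0.963], [0.0, 0.963, -0.27], [-1.0, 0.0, 0.0]] pos [0.5484 0.036  0.4413]
shift cm [12.93 -1.87  0.21] yaw of jaw y deg 74.4 q7 1.25
```

```bash
python3 -m inch '[{"dx":4,"dy":-1.9,"dz":0.2,"turn":6},{"dx":8,"dy":-1.9,"dz":0.2,"turn":6},{"dx":11,"dy":-1.9,"dz":0.2,"turn":6},{"dx":12,"dy":-1.9,"dz":0.2,"turn":6},{"dx":12.9,"dy":-1.9,"dz":0.2,"turn":6},{"dx":12.9,"dy":-1.9,"dz":0.2,"turn":6},{"dx":12.9,"dy":-1.9,"dz":0.2,"turn":6},{"dx":12.9,"dy":-1.9,"dz":0.2,"turn":6},{"dx":12.9,"dy":-1.9,"dz":0.2,"turn":6},{"dx":12.9,"dy":-1.9,"dz":0.2,"turn":6}]' 0 100 && python3 -m inch '[{"dx":0,"dy":0,"dz":0,"turn":0},{"dx":0,"dy":0,"dz":0,"turn":0},{"dx":0,"dy":0,"dz":0,"turn":0},{"dx":0,"dy":0,"dz":0,"turn":0},{"dx":0,"dy":0,"dz":0,"turn":0},{"dx":0,"dy":0,"dz":0,"turn":0},{"dx":0,"dy":0,"dz":0,"turn":0},{"dx":0,"dy":0,"dz":0,"turn":0},{"dx":0,"dy":0,"dz":0,"turn":0},{"dx":0,"dy":0,"dz":0,"turn":0}]' 255 100; python3 look.py 4.png; python3 go.py .5454 .0174 .312
```

```text
time_s: 4.9
tool_pos: [0.5453, 0.0172, 0.3124]
tcp_rot: [0.296, 1.55, -0.296]
wrist_force: [-0.4, -0.5, 0.3]
opening: 1.004
time_s: 6.15
tool_pos: [0.5455, 0.0172, 0.3128]
tcp_rot: [0.297, 1.549, -0.296]
wrist_force: [0.1, 1.4, 5.1]
opening: 0.166
6.2 [0.5455 0.0173 0.3128] [1.55 1.58 5.09] [ 0.424 -0.07   0.06 ]
top face 1522 [0.5436 0.0178 0.3389] 0.3399 rect mm ((544.9457397460938, 17.274993896484375), (14.254377365112305, 16.89647674560547), 68.6249771118164) px 255.0 267.0
low 4320 [0.5443 0.0206 0.2905] [ 0.506 -0.094  0.27 ] [0.586 0.13  0.325]
axes [[0.001, 0.369, 0.93], [0.0, 0.93, -0.369], [-1.0, 0.001, 0.001]] pos [0.5455 0.0173 0.3128]
shift cm [ 0.08  0.01 -0.01] yaw of jaw y deg 68.4 q7 1.209
```

View pics/4.png

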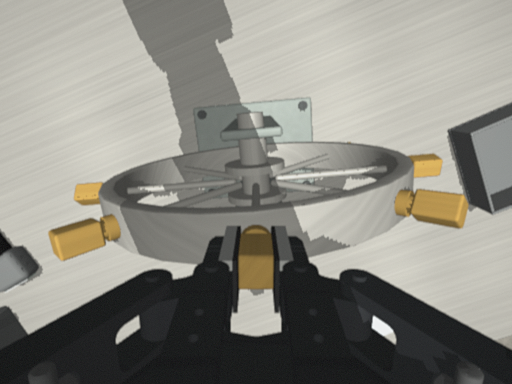

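```bash
cat > tz.py <<'E'
from cell import bot
import sys,numpy as np
s=bot.sense();t=s['wrist_torque'];print(round(s['time_s'],2),'T',t.round(3),'F',s['wrist_force'].round(1),'q7',s['q'][6].round(3),'op',round(s['opening'],3))
sys.exit(t[2]>0.2)
E
python3 -m inch '[{"dx":0,"dy":0,"dz":0,"turn":1},{"dx":0,"dy":0,"dz":0,"turn":2},{"dx":0,"dy":0,"dz":0,"turn":3},{"dx":0,"dy":0,"dz":0,"turn":4},{"dx":0,"dy":0,"dz":0,"turn":5},{"dx":0,"dy":0,"dz":0,"turn":6},{"dx":0,"dy":0,"dz":0,"turn":7},{"dx":0,"dy":0,"dz":0,"turn":8},{"dx":0,"dy":0,"dz":0,"turn":8},{"dx":0,"dy":0,"dz":0,"turn":8}]' >/dev/null; python3 tz.py && python3 -m inch '[{"dx":0,"dy":0,"dz":0,"turn":1},{"dx":0,"dy":0,"dz":0,"turn":2},{"dx":0,"dy":0,"dz":0,"turn":3},{"dx":0,"dy":0,"dz":0,"turn":4},{"dx":0,"dy":0,"dz":0,"turn":5},{"dx":0,"dy":0,"dz":0,"turn":6},{"dx":0,"dy":0,"dz":0,"turn":7},{"dx":0,"dy":0,"dz":0,"turn":8},{"dx":0,"dy":0,"dz":0,"turn":8},{"dx":0,"dy":0,"dz":0,"turn":8}]' >/dev/null; python3 tz.py
```

```text
7.45 T [ 0.538 -0.107 -0.011] F [0.3 2.1 4.5] q7 1.078 op 0.163
7.45 T [ 0.538 -0.107 -0.011] F [0.3 2.1 4.5] q7 1.078 op 0.163False
False
```

```bash
sed -i 's/sys.exit(t\[2\]>0.2)/sys.exit(int(t[2]>0.15))/' tz.py
python3 -m inch '[{"dx":0,"dy":0,"dz":0,"turn":1},{"dx":0,"dy":0,"dz":0,"turn":2},{"dx":0,"dy":0,"dz":0,"turn":3},{"dx":0,"dy":0,"dz":0,"turn":4},{"dx":0,"dy":0,"dz":0,"turn":5},{"dx":0,"dy":0,"dz":0,"turn":6},{"dx":0,"dy":0,"dz":0,"turn":7},{"dx":0,"dy":0,"dz":0,"turn":8},{"dx":0,"dy":0,"dz":0,"turn":8},{"dx":0,"dy":0,"dz":0,"turn":8}]' >/dev/null; python3 tz.py && python3 -m inch '[{"dx":0,"dy":0,"dz":0,"turn":1},{"dx":0,"dy":0,"dz":0,"turn":2},{"dx":0,"dy":0,"dz":0,"turn":3},{"dx":0,"dy":0,"dz":0,"turn":4},{"dx":0,"dy":0,"dz":0,"turn":5},{"dx":0,"dy":0,"dz":0,"turn":6},{"dx":0,"dy":0,"dz":0,"turn":7},{"dx":0,"dy":0,"dz":0,"turn":8},{"dx":0,"dy":0,"dz":0,"turn":8},{"dx":0,"dy":0,"dz":0,"turn":8}]' >/dev/null && python3 tz.py && python3 -m inch '[{"dx":0,"dy":0,"dz":0,"turn":1},{"dx":0,"dy":0,"dz":0,"turn":2},{"dx":0,"dy":0,"dz":0,"turn":3},{"dx":0,"dy":0,"dz":0,"turn":4},{"dx":0,"dy":0,"dz":0,"turn":5},{"dx":0,"dy":0,"dz":0,"turn":6},{"dx":0,"dy":0,"dz":0,"turn":7},{"dx":0,"dy":0,"dz":0,"turn":8},{"dx":0,"dy":0,"dz":0,"turn":8},{"dx":0,"dy":0,"dz":0,"turn":8}]' >/dev/null && python3 tz.py
```

```text
8.7 T [ 0.575 -0.19  -0.022] F [1.2 2.1 5.3] q7 0.946 op 0.169
9.95 T [ 0.599 -0.224 -0.059] F [1.3 2.9 5.1] q7 0.815 op 0.164
11.2 T [ 0.682 -0.344 -0.054] F [2.1 3.1 4.9] q7 0.684 op 0.168
```

```bash
sed -i "s/^sys.exit/from scipy.spatial.transform import Rotation as R\ny=R.from_rotvec(s['tcp_rot']).as_matrix()[:,1];print('yaw',np.degrees(np.arctan2(y[1],y[0])).round(2),s['tool_pos'].round(4))\nsys.exit/" tz.py
python3 tz.py && python3 -m inch '[{"dx":0,"dy":0,"dz":0,"turn":1},{"dx":0,"dy":0,"dz":0,"turn":2},{"dx":0,"dy":0,"dz":0,"turn":3},{"dx":0,"dy":0,"dz":0,"turn":4},{"dx":0,"dy":0,"dz":0,"turn":5},{"dx":0,"dy":0,"dz":0,"turn":6},{"dx":0,"dy":0,"dz":0,"turn":7},{"dx":0,"dy":0,"dz":0,"turn":8},{"dx":0,"dy":0,"dz":0,"turn":8},{"dx":0,"dy":0,"dz":0,"turn":8}]' >/dev/null; python3 tz.py && python3 -m inch '[{"dx":0,"dy":0,"dz":0,"turn":1},{"dx":0,"dy":0,"dz":0,"turn":2},{"dx":0,"dy":0,"dz":0,"turn":3},{"dx":0,"dy":0,"dz":0,"turn":4},{"dx":0,"dy":0,"dz":0,"turn":5},{"dx":0,"dy":0,"dz":0,"turn":6},{"dx":0,"dy":0,"dz":0,"turn":7},{"dx":0,"dy":0,"dz":0,"turn":8},{"dx":0,"dy":0,"dz":0,"turn":8},{"dx":0,"dy":0,"dz":0,"turn":8}]' >/dev/null && python3 tz.py && python3 -m inch '[{"dx":0,"dy":0,"dz":0,"turn":1},{"dx":0,"dy":0,"dz":0,"turn":2},{"dx":0,"dy":0,"dz":0,"turn":3},{"dx":0,"dy":0,"dz":0,"turn":4},{"dx":0,"dy":0,"dz":0,"turn":5},{"dx":0,"dy":0,"dz":0,"turn":6},{"dx":0,"dy":0,"dz":0,"turn":7},{"dx":0,"dy":0,"dz":0,"turn":8},{"dx":0,"dy":0,"dz":0,"turn":8},{"dx":0,"dy":0,"dz":0,"turn":8}]' >/dev/null && python3 tz.py
```

```text
11.2 T [ 0.682 -0.344 -0.054] F [2.1 3.1 4.9] q7 0.684 op 0.168
yaw 36.37 [0.5458 0.0175 0.3128]
12.45 T [ 0.63  -0.396  0.006] F [1.3 2.7 4.5] q7 0.553 op 0.165
yaw 28.37 [0.5458 0.0175 0.3128]
13.7 T [ 0.611 -0.532 -0.007] F [1.9 2.6 4.8] q7 0.423 op 0.168
yaw 20.35 [0.5459 0.0174 0.3128]
14.95 T [ 0.557 -0.734 -0.02 ] F [3.5 2.6 5.2] q7 0.293 op 0.167
yaw 12.34 [0.546  0.0174 0.3128]
```

```bash
python3 -m inch '[{"dx":0,"dy":0,"dz":0,"turn":0.8},{"dx":0,"dy":0,"dz":0,"turn":1.6},{"dx":0,"dy":0,"dz":0,"turn":2.4},{"dx":0,"dy":0,"dz":0,"turn":3.2},{"dx":0,"dy":0,"dz":0,"turn":4},{"dx":0,"dy":0,"dz":0,"turn":4.8},{"dx":0,"dy":0,"dz":0,"turn":5.6},{"dx":0,"dy":0,"dz":0,"turn":6.4},{"dx":0,"dy":0,"dz":0,"turn":7.2},{"dx":0,"dy":0,"dz":0,"turn":8}]' >/dev/null; python3 tz.py && python3 -m inch '[{"dx":0,"dy":0,"dz":0,"turn":0.8},{"dx":0,"dy":0,"dz":0,"turn":1.6},{"dx":0,"dy":0,"dz":0,"turn":2.4},{"dx":0,"dy":0,"dz":0,"turn":3.2},{"dx":0,"dy":0,"dz":0,"turn":4},{"dx":0,"dy":0,"dz":0,"turn":4.8},{"dx":0,"dy":0,"dz":0,"turn":5.6},{"dx":0,"dy":0,"dz":0,"turn":6.4},{"dx":0,"dy":0,"dz":0,"turn":7.2},{"dx":0,"dy":0,"dz":0,"turn":8}]' >/dev/null && python3 tz.py
```

```text
16.2 T [ 0.595 -0.88   0.206] F [3.4 2.9 5.7] q7 0.164 op 0.165
yaw 4.32 [0.5461 0.0173 0.3128]
```

```bash
python3 -m inch '[{"dx":0,"dy":0,"dz":0,"turn":0.2},{"dx":0,"dy":0,"dz":0,"turn":0.4},{"dx":0,"dy":0,"dz":0,"turn":0.6},{"dx":0,"dy":0,"dz":0,"turn":0.8},{"dx":0,"dy":0,"dz":0,"turn":1},{"dx":0,"dy":0,"dz":0,"turn":1.2},{"dx":0,"dy":0,"dz":0,"turn":1.4},{"dx":0,"dy":0,"dz":0,"turn":1.6},{"dx":0,"dy":0,"dz":0,"turn":1.8},{"dx":0,"dy":0,"dz":0,"turn":2}]' >/dev/null; python3 tz.py
```

```text
17.45 T [ 0.518 -0.917  0.405] F [4.  2.2 5.2] q7 0.132 op 0.164
yaw 2.38 [0.5461 0.0173 0.3128]
```

```bash
python3 -m inch '[{"dx":0,"dy":0,"dz":0,"turn":5},{"dx":0,"dy":0,"dz":0,"turn":10},{"dx":0,"dy":0,"dz":0,"turn":15},{"dx":0,"dy":0,"dz":0,"turn":20},{"dx":0,"dy":0,"dz":0,"turn":25},{"dx":0,"dy":0,"dz":0,"turn":30},{"dx":0,"dy":0,"dz":0,"turn":35},{"dx":0,"dy":0,"dz":0,"turn":40},{"dx":0,"dy":0,"dz":0,"turn":43},{"dx":0,"dy":0,"dz":0,"turn":45}]' >/dev/null; python3 tz.py; python3 -m inch '[{"dx":0,"dy":0,"dz":0,"turn":5},{"dx":0,"dy":0,"dz":0,"turn":10},{"dx":0,"dy":0,"dz":0,"turn":15},{"dx":0,"dy":0,"dz":0,"turn":20},{"dx":0,"dy":0,"dz":0,"turn":25},{"dx":0,"dy":0,"dz":0,"turn":30},{"dx":0,"dy":0,"dz":0,"turn":35},{"dx":0,"dy":0,"dz":0,"turn":40},{"dx":0,"dy":0,"dz":0,"turn":43},{"dx":0,"dy":0,"dz":0,"turn":45}]' >/dev/null; python3 tz.py
```

```text
18.7 T [ 0.28  -1.582  0.419] F [ 6.7 -0.   2.9] q7 -0.58 op 0.171
yaw -42.71 [0.5467 0.017  0.3129]
19.95 T [-0.167 -1.922  0.448] F [ 8.9 -0.8  0.3] q7 -1.254 op 0.166
yaw -87.74 [0.5469 0.0164 0.3129]
```

```bash
python3 -m inch '[{"dx":0,"dy":0,"dz":0,"turn":0},{"dx":0,"dy":0,"dz":0,"turn":0},{"dx":0,"dy":0,"dz":0,"turn":0},{"dx":0,"dy":0,"dz":0,"turn":0},{"dx":0,"dy":0,"dz":0,"turn":0},{"dx":0,"dy":0,"dz":0,"turn":0},{"dx":-3,"dy":0,"dz":0,"turn":0},{"dx":-6,"dy":0,"dz":0,"turn":0},{"dx":-9,"dy":0,"dz":0,"turn":0},{"dx":-9,"dy":0,"dz":0,"turn":0}]' 0; python3 tz.py; python3 go.py .561 .063 .33; python3 look.py 5.png
```

```text
time_s: 21.2
tool_pos: [0.5461, 0.0167, 0.4042]
tcp_rot: [2.205, 0.046, -2.197]
wrist_force: [-0.1, -0.5, -0.2]
opening: 0.996
21.2 T [-0.013  0.013  0.022] F [-0.1 -0.5 -0.2] q7 -1.307 op 0.996
yaw -87.64 [0.5461 0.0167 0.4042]
axes [[0.003, 0.041, -0.999], [0.0, -0.999, -0.041], [-1.0, -0.0, -0.003]] pos [0.5461 0.0167 0.4042]
shift cm [ 7.43 -4.57 -1.65] yaw of jaw y deg -87.6 q7 -1.307
21.25 [0.5455 0.017  0.4028] [-0.21  0.59 -0.26] [-0.033  0.004 -0.026]
top face 530 [0.5475 0.0164 0.3394] 0.34 rect mm ((546.4639282226562, 16.251102447509766), (15.070000648498535, 14.981217384338379), 5.267235279083252) px 256.0 200.0
low 1774 [0.5509 0.0282 0.2896] [ 0.508 -0.095  0.271] [0.587 0.129 0.325]
```

View pics/5.png

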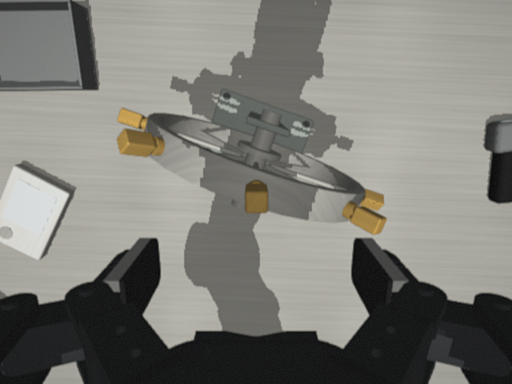

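```bash
python3 -m inch '[{"dx":0,"dy":-1,"dz":-0.4,"turn":-10},{"dx":0,"dy":-2,"dz":-0.8,"turn":-20},{"dx":0,"dy":-3,"dz":-1.2,"turn":-30},{"dx":0,"dy":-3.5,"dz":-1.2,"turn":-40},{"dx":0,"dy":-3.5,"dz":-1.2,"turn":-50},{"dx":0,"dy":-3.5,"dz":-1.2,"turn":-60},{"dx":0,"dy":-3.5,"dz":-1.2,"turn":-70},{"dx":0,"dy":-3.5,"dz":-1.2,"turn":-80},{"dx":0,"dy":-3.5,"dz":-1.2,"turn":-90},{"dx":0,"dy":-3.5,"dz":-1.2,"turn":-100}]' 255 >/dev/null; python3 -m inch '[{"dx":0,"dy":0,"dz":0,"turn":-10},{"dx":0,"dy":0,"dz":0,"turn":-20},{"dx":0,"dy":0,"dz":0,"turn":-30},{"dx":0,"dy":0,"dz":0,"turn":-40},{"dx":0,"dy":0,"dz":0,"turn":-50},{"dx":1.5,"dy":0,"dz":0,"turn":-61},{"dx":3.5,"dy":0,"dz":0,"turn":-61},{"dx":5.5,"dy":0,"dz":0,"turn":-61},{"dx":6.8,"dy":0,"dz":0,"turn":-61},{"dx":6.8,"dy":0,"dz":0,"turn":-61}]'; python3 tz.py; python3 go.py .557 .0525 .334
```

```text
time_s: 23.75
tool_pos: [0.555, 0.0527, 0.3331]
tcp_rot: [0.227, 1.561, -0.229]
wrist_force: [0.4, -0.4, -0.1]
opening: 0.002
23.75 T [-0.02   0.004  0.003] F [ 0.4 -0.4 -0.1] q7 1.242 op 0.002
yaw 73.37 [0.555  0.0527 0.3331]
axes [[-0.002, 0.286, 0.958], [-0.001, 0.958, -0.286], [-1.0, -0.001, -0.002]] pos [0.555  0.0527 0.3331]
shift cm [-0.09  0.03  0.2 ] yaw of jaw y deg 73.4 q7 1.242
```

```bash
python3 -m inch '[{"dx":0,"dy":-1.9,"dz":0.2,"turn":0},{"dx":0,"dy":-3.4,"dz":0.2,"turn":0},{"dx":0.1,"dy":-5,"dz":0.2,"turn":0},{"dx":0.4,"dy":-6.5,"dz":0.2,"turn":0},{"dx":0.8,"dy":-8,"dz":0.2,"turn":0},{"dx":1.4,"dy":-9.4,"dz":0.2,"turn":0},{"dx":2.1,"dy":-10.7,"dz":0.2,"turn":0},{"dx":2.9,"dy":-11.9,"dz":0.2,"turn":0},{"dx":3.8,"dy":-13,"dz":0.2,"turn":0},{"dx":3.8,"dy":-13,"dz":0.2,"turn":0}]'; python3 tz.py; cat > wh.py <<'E'
from h import *
import sys
n=sys.argv[1]
im,d,K,C=shot(n,sys.argv[2] if len(sys.argv)>2 else None)
P,u,v=cloud(d,K,C)
hsv=cv2.cvtColor(im,cv2.COLOR_RGB2HSV)[v,u]
e=np.array([.283,.959]);H=np.array([.5465,.017])
q=(P[:,:2]-H)@e;w=P[:,2]-.18;nn=(P[:,:2]-H)@np.array([.959,-.283])
r=np.hypot(q,w);th=np.arctan2(q,w)
br=(hsv[:,1]>110)&(hsv[:,0]>10)&(hsv[:,0]<32)&(r>.14)&(r<.17)&(abs(nn)<.03)
hist=[]
for c in np.arange(-1.6,1.6,.1):
    m=br&(abs(th-c)<.12)
    if m.sum()>15:
        c2=th[m].mean();m=br&(abs(th-c2)<.12);hist.append((round(float(th[m].mean()),3),int(m.sum()),round(float(r[m].max()),3)))
print('key angles (left +)',sorted(set(hist)))
E
python3 wh.py top; python3 wh.py scene; python3 wh.py wrist
```

```text
time_s: 25.0
tool_pos: [0.5193, -0.0736, 0.2952]
tcp_rot: [0.229, 1.561, -0.23]
wrist_force: [0.2, 0.3, 0.3]
opening: 0.003
25.0 T [-0.046 -0.017 -0.069] F [0.2 0.3 0.3] q7 1.476 op 0.003
yaw 73.26 [ 0.5193 -0.0736  0.2952]
key angles (left +) [(-0.012, 37, 0.163), (0.744, 52, 0.162), (1.502, 35, 0.158)]
key angles (left +) [(-1.553, 41, 0.159), (-0.783, 42, 0.162), (-0.032, 42, 0.164), (0.728, 39, 0.161), (1.512, 28, 0.157)]
key angles (left +) [(-1.531, 429, 0.158), (-0.773, 992, 0.168), (-0.773, 993, 0.169), (-0.053, 2610, 0.162)]
```

```bash
python3 -m inch '[{"dx":-4,"dy":0,"dz":0,"turn":0},{"dx":-8.5,"dy":0,"dz":0,"turn":0},{"dx":-12.5,"dy":2,"dz":0,"turn":0},{"dx":-12.5,"dy":6,"dz":0,"turn":0},{"dx":-12.5,"dy":9.5,"dz":0,"turn":0},{"dx":-12.5,"dy":9.5,"dz":0,"turn":0},{"dx":-12.5,"dy":9.5,"dz":0,"turn":0},{"dx":-12.5,"dy":9.5,"dz":0,"turn":0},{"dx":-12.5,"dy":9.5,"dz":0,"turn":0},{"dx":-12.5,"dy":9.5,"dz":0,"turn":0}]' 0; python3 look.py 6.png; python3 - <<'E'
import cv2
c=cv2.imread('pics/6.png')[150:240,210:310]
cv2.imwrite('pics/7.png',cv2.resize(c,None,fx=6,fy=6,interpolation=cv2.INTER_CUBIC))
E
python3 go.py .5465 .017 .312; python3 wh.py top
```

```text
time_s: 26.4
tool_pos: [0.5475, 0.0181, 0.4214]
tcp_rot: [0.229, 1.559, -0.228]
wrist_force: [-0.4, -0.6, -0.8]
opening: 1.0
26.45 [0.5476 0.0182 0.4214] [0.21 0.02 0.4 ] [-0.023  0.029  0.006]
top face 470 [0.5437 0.015  0.3393] 0.34 rect mm ((544.6310424804688, 14.674799919128418), (15.218884468078613, 15.038253784179688), 36.01588439941406) px 250.0 191.0
low 1495 [0.5456 0.022  0.2898] [ 0.506 -0.096  0.27 ] [0.583 0.128 0.325]
axes [[0.0, 0.287, 0.958], [0.0, 0.958, -0.287], [-1.0, 0.0, 0.0]] pos [0.5476 0.0182 0.4214]
shift cm [10.94 -0.15 -0.07] yaw of jaw y deg 73.3 q7 1.276
key angles (left +) [(-1.548, 30, 0.156), (-0.766, 46, 0.16), (1.505, 34, 0.159)]
```

View pics/7.png

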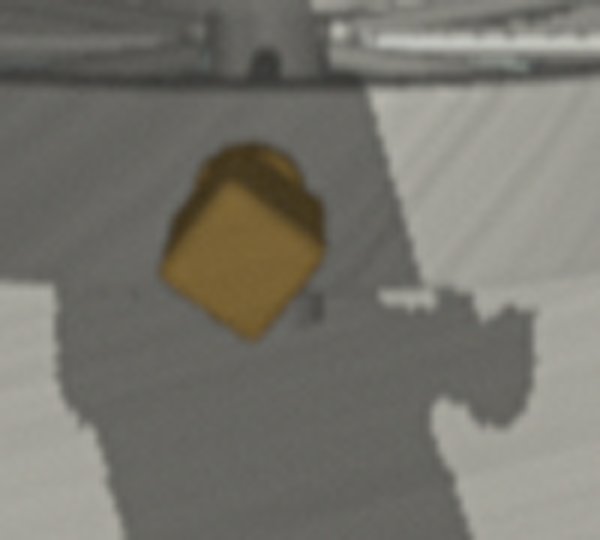

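```bash
python3 -m inch '[{"dx":0,"dy":-0.3,"dz":-0.1,"turn":-10.5},{"dx":1,"dy":-0.3,"dz":-0.1,"turn":-21},{"dx":3,"dy":-0.3,"dz":-0.1,"turn":-31.5},{"dx":5,"dy":-0.3,"dz":-0.1,"turn":-42},{"dx":7,"dy":-0.3,"dz":-0.1,"turn":-52.5},{"dx":9,"dy":-0.3,"dz":-0.1,"turn":-52.5},{"dx":10.2,"dy":-0.3,"dz":-0.1,"turn":-52.5},{"dx":10.9,"dy":-0.3,"dz":-0.1,"turn":-52.5},{"dx":10.9,"dy":-0.3,"dz":-0.1,"turn":-52.5},{"dx":10.9,"dy":-0.3,"dz":-0.1,"turn":-52.5}]' 0 100 >/dev/null; python3 tz.py;  python3 -m inch '[{"dx":0,"dy":0,"dz":0,"turn":0},{"dx":0,"dy":0,"dz":0,"turn":0},{"dx":0,"dy":0,"dz":0,"turn":0},{"dx":0,"dy":0,"dz":0,"turn":0},{"dx":0,"dy":0,"dz":0,"turn":0},{"dx":0,"dy":0,"dz":0,"turn":0},{"dx":0,"dy":0,"dz":0,"turn":0},{"dx":0,"dy":0,"dz":0,"turn":0},{"dx":0,"dy":0,"dz":0,"turn":0},{"dx":0,"dy":0,"dz":0,"turn":0}]' 255 100 >/dev/null; python3 tz.py
```

```text
27.75 T [-0.028  0.045 -0.011] F [-0.5 -1.   0.3] q7 2.182 op 1.0
yaw 125.86 [0.5462 0.016  0.3129]
29.0 T [-0.257 -0.505 -0.029] F [ 2.7 -1.6  5. ] q7 2.183 op 0.164
yaw 125.86 [0.5464 0.0157 0.3127]
```

```bash
python3 -m inch '[{"dx":0,"dy":0,"dz":0,"turn":0.8},{"dx":0,"dy":0,"dz":0,"turn":1.6},{"dx":0,"dy":0,"dz":0,"turn":2.4},{"dx":0,"dy":0,"dz":0,"turn":3.2},{"dx":0,"dy":0,"dz":0,"turn":4},{"dx":0,"dy":0,"dz":0,"turn":4.8},{"dx":0,"dy":0,"dz":0,"turn":5.6},{"dx":0,"dy":0,"dz":0,"turn":6.4},{"dx":0,"dy":0,"dz":0,"turn":7.2},{"dx":0,"dy":0,"dz":0,"turn":8}]' >/dev/null; python3 tz.py && python3 -m inch '[{"dx":0,"dy":0,"dz":0,"turn":0.8},{"dx":0,"dy":0,"dz":0,"turn":1.6},{"dx":0,"dy":0,"dz":0,"turn":2.4},{"dx":0,"dy":0,"dz":0,"turn":3.2},{"dx":0,"dy":0,"dz":0,"turn":4},{"dx":0,"dy":0,"dz":0,"turn":4.8},{"dx":0,"dy":0,"dz":0,"turn":5.6},{"dx":0,"dy":0,"dz":0,"turn":6.4},{"dx":0,"dy":0,"dz":0,"turn":7.2},{"dx":0,"dy":0,"dz":0,"turn":8}]' >/dev/null && python3 tz.py && python3 -m inch '[{"dx":0,"dy":0,"dz":0,"turn":0.8},{"dx":0,"dy":0,"dz":0,"turn":1.6},{"dx":0,"dy":0,"dz":0,"turn":2.4},{"dx":0,"dy":0,"dz":0,"turn":3.2},{"dx":0,"dy":0,"dz":0,"turn":4},{"dx":0,"dy":0,"dz":0,"turn":4.8},{"dx":0,"dy":0,"dz":0,"turn":5.6},{"dx":0,"dy":0,"dz":0,"turn":6.4},{"dx":0,"dy":0,"dz":0,"turn":7.2},{"dx":0,"dy":0,"dz":0,"turn":8}]' >/dev/null && python3 tz.py
```

```text
30.25 T [-0.374 -0.543  0.055] F [ 2.7 -1.5  5. ] q7 2.049 op 0.168
yaw 117.82 [0.5464 0.0157 0.3127]
31.5 T [-0.376 -0.602  0.053] F [ 3.2 -1.5  5.1] q7 1.917 op 0.163
yaw 109.82 [0.5465 0.0156 0.3128]
32.75 T [-0.381 -0.695 -0.017] F [ 4.6 -2.2  5.3] q7 1.784 op 0.17
yaw 101.81 [0.5465 0.0155 0.3127]
```

```bash
python3 -m inch '[{"dx":0,"dy":0,"dz":0,"turn":0.8},{"dx":0,"dy":0,"dz":0,"turn":1.6},{"dx":0,"dy":0,"dz":0,"turn":2.4},{"dx":0,"dy":0,"dz":0,"turn":3.2},{"dx":0,"dy":0,"dz":0,"turn":4},{"dx":0,"dy":0,"dz":0,"turn":4.8},{"dx":0,"dy":0,"dz":0,"turn":5.6},{"dx":0,"dy":0,"dz":0,"turn":6.4},{"dx":0,"dy":0,"dz":0,"turn":7.2},{"dx":0,"dy":0,"dz":0,"turn":8}]' >/dev/null; python3 tz.py && python3 -m inch '[{"dx":0,"dy":0,"dz":0,"turn":0.8},{"dx":0,"dy":0,"dz":0,"turn":1.6},{"dx":0,"dy":0,"dz":0,"turn":2.4},{"dx":0,"dy":0,"dz":0,"turn":3.2},{"dx":0,"dy":0,"dz":0,"turn":4},{"dx":0,"dy":0,"dz":0,"turn":4.8},{"dx":0,"dy":0,"dz":0,"turn":5.6},{"dx":0,"dy":0,"dz":0,"turn":6.4},{"dx":0,"dy":0,"dz":0,"turn":7.2},{"dx":0,"dy":0,"dz":0,"turn":8}]' >/dev/null && python3 tz.py && python3 -m inch '[{"dx":0,"dy":0,"dz":0,"turn":0.8},{"dx":0,"dy":0,"dz":0,"turn":1.6},{"dx":0,"dy":0,"dz":0,"turn":2.4},{"dx":0,"dy":0,"dz":0,"turn":3.2},{"dx":0,"dy":0,"dz":0,"turn":4},{"dx":0,"dy":0,"dz":0,"turn":4.8},{"dx":0,"dy":0,"dz":0,"turn":5.6},{"dx":0,"dy":0,"dz":0,"turn":6.4},{"dx":0,"dy":0,"dz":0,"turn":7.2},{"dx":0,"dy":0,"dz":0,"turn":8}]' >/dev/null && python3 tz.py
```

```text
34.0 T [-0.409 -0.779  0.368] F [ 3.6 -3.4  4.9] q7 1.652 op 0.166
yaw 93.83 [0.5465 0.0155 0.3127]
```

```bash
python3 -m inch '[{"dx":0,"dy":0,"dz":0,"turn":6},{"dx":0,"dy":0,"dz":0,"turn":12},{"dx":0,"dy":0,"dz":0,"turn":18},{"dx":0,"dy":0,"dz":0,"turn":24},{"dx":0,"dy":0,"dz":0,"turn":30},{"dx":0,"dy":0,"dz":0,"turn":36},{"dx":0,"dy":0,"dz":0,"turn":42},{"dx":0,"dy":0,"dz":0,"turn":48},{"dx":0,"dy":0,"dz":0,"turn":54},{"dx":0,"dy":0,"dz":0,"turn":60}]' >/dev/null; python3 tz.py; python3 -m inch '[{"dx":0,"dy":0,"dz":0,"turn":6},{"dx":0,"dy":0,"dz":0,"turn":12},{"dx":0,"dy":0,"dz":0,"turn":18},{"dx":0,"dy":0,"dz":0,"turn":24},{"dx":0,"dy":0,"dz":0,"turn":30},{"dx":0,"dy":0,"dz":0,"turn":36},{"dx":0,"dy":0,"dz":0,"turn":42},{"dx":0,"dy":0,"dz":0,"turn":48},{"dx":0,"dy":0,"dz":0,"turn":54},{"dx":0,"dy":0,"dz":0,"turn":60}]' >/dev/null; python3 tz.py
```

```text
35.25 T [-0.216 -0.756  0.461] F [ 3.9 -1.9  5.6] q7 0.667 op 0.161
yaw 33.69 [0.5466 0.0158 0.3128]
36.5 T [-0.054 -0.104  0.391] F [ 0.2 -0.4  8.5] q7 -0.283 op 0.17
yaw -26.29 [0.546  0.0162 0.3128]
```

```bash
python3 -m inch '[{"dx":0,"dy":0,"dz":0,"turn":7},{"dx":0,"dy":0,"dz":0,"turn":14},{"dx":0,"dy":0,"dz":0,"turn":21},{"dx":0,"dy":0,"dz":0,"turn":28},{"dx":0,"dy":0,"dz":0,"turn":35},{"dx":0,"dy":0,"dz":0,"turn":42},{"dx":0,"dy":0,"dz":0,"turn":49},{"dx":0,"dy":0,"dz":0,"turn":54},{"dx":0,"dy":0,"dz":0,"turn":57},{"dx":0,"dy":0,"dz":0,"turn":58}]' >/dev/null; python3 tz.py; python3 -m inch '[{"dx":0,"dy":0,"dz":0,"turn":0},{"dx":0,"dy":0,"dz":0,"turn":0},{"dx":0,"dy":0,"dz":0,"turn":0},{"dx":0,"dy":0,"dz":0,"turn":0},{"dx":0,"dy":0,"dz":0,"turn":0},{"dx":0,"dy":0,"dz":0,"turn":0},{"dx":-3,"dy":0,"dz":0,"turn":0},{"dx":-6,"dy":0,"dz":0,"turn":0},{"dx":-10,"dy":0,"dz":0,"turn":0},{"dx":-10,"dy":0,"dz":0,"turn":0}]' 0 >/dev/null; python3 tz.py; python3 look.py 8.png; python3 wh.py scene; python3 wh.py top; python3 wh.py wrist
```

```text
37.75 T [0.277 0.451 0.397] F [-3.4  2.7 10.8] q7 -1.14 op 0.165
yaw -84.13 [0.5456 0.0167 0.3127]
39.0 T [-0.01  -0.033  0.001] F [-0.4 -0.6 -1.1] q7 -1.214 op 1.001
yaw -84.15 [0.547  0.0152 0.4148]
39.05 [0.5463 0.0157 0.4131] [ 0.25  0.75 -0.41] [ 0.034 -0.024  0.045]
top face 474 [0.5477 0.0172 0.3394] 0.3401 rect mm ((546.8032836914062, 17.14710235595703), (14.696504592895508, 14.432917594909668), 5.808912754058838) px 253.0 196.0
low 1557 [0.5475 0.0169 0.2896] [ 0.506 -0.094  0.27 ] [0.585 0.129 0.325]
key angles (left +) [(-1.535, 42, 0.159), (-0.765, 47, 0.161), (-0.014, 51, 0.161), (0.745, 39, 0.161), (1.528, 28, 0.158)]
key angles (left +) [(-1.526, 28, 0.156), (-0.749, 46, 0.16)]
key angles (left +) [(-1.511, 184, 0.158), (-0.742, 539, 0.16), (0.005, 549, 0.162), (0.737, 558, 0.161), (1.516, 274, 0.158)]
```

View pics/8.png

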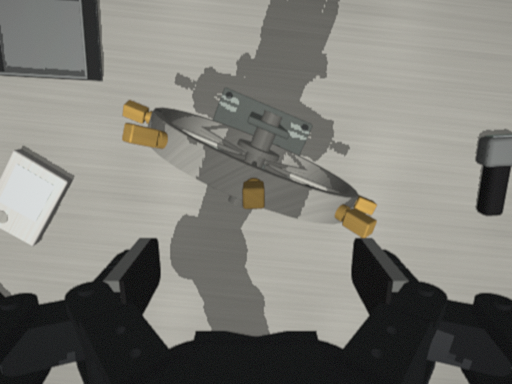

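```bash
python3 -c "
from cell import bot
print(bot.finish_job())"; python3 tz.py
```

```text
the job is handed in; nothing more can be done
None
the job is handed in; nothing more can be done
```

I tightened both nipples and handed the job in at about 39 s; no verdict is reported.

- **Nipple a:** It felt loose for about 62° of turn. The wrist moment then rose to about 0.4 N m. I turned it 90° past that point, with the moment staying at 0.42–0.45 N m, and let go.
- **Roll:** I pushed head a to the robot's right with the shut fingers, which brought b to the top.
- **Nipple b:** It bit after about 26–30° of turn. I drove it about 180° past the bite, at 0.39–0.46 N m, then opened the gripper and lifted clear.

**Last checks:**
- The scene and wrist cameras put b within about 0.02 rad of the top. The top camera missed b in its last two looks.
- The gripper was open about 10 cm above the grip height, with force and moment near zero.
- I saw no sign of the hard drive, scanner or tray having been moved, but did not measure them again.
- After release, head a's flats sat about 3° behind the tool. Head b's sat about level with it, where I had expected a similar lag.
- The bite points are known only to about 2–4°, so b may be up to about 6° over. The allowance is 14° for a and 16° for b.

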